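Change over the touch-latch topping boxes

ROBOT

A 6-joint arm with a two-finger parallel gripper is mounted at the origin on the work surface. World frame = base frame: x ahead of the robot, y to its left, z up, the work surface at z = 0. Lengths are in mm, angles in rad, forces in N, time in s.
With the tool pointing down it reaches from about 400 to 925 mm from the base axis. Payload 12.5 kg.
Tool frame: the origin (TCP) lies on the centre line of the jaws, within the pads' length; the fingertips stand 17 mm ahead of it and the grasp point (between the pads) lies 2 mm behind it; z points along the fingers, y is the line along which they close (so a half turn about z gives the same grasp; the last joint's range is limited). The gripper opens to 95 mm and grips with 3 to 60 N. Pads are 20 mm wide; open, the fingers measure 119 mm over their backs; the gripper's body (75 mm by 180 mm) begins 59 mm behind the grasp point.
Start: joints at [-1.298, 0.491, 1.559, -0, 1.092, -0.106], TCP at [231.152, -580.701, 231.661] pointing down, gripper open.
Joint ranges: [-3.1, 3.1], [-0.84, 2.19], [0.05, 2.79], [-1.13, 4.28], [0.06, 2.93], [-2.69, 2.69]. Speed limits (rad/s): [2.22, 2.22, 2.79, 3.14, 3.14, 3.14].

INTERFACE

Orientations are given as [roll, pitch, yaw] about the fixed x, y, z axes, in that order (R = Rz(yaw) Ry(pitch) Rx(roll)).
In Python, from cell import env gives the robot as it stands.
- The arm moves only by the tool drive_tool, never from a script. Its argument "deltas" is text: rows parted by semicolons, each of 4 numbers parted by spaces: the shift along the world's x, y, z normalised to -1 to 1, where 1 is 100 mm, then the turn about the world's z normalised to -1 to 1, where 1 is 180 degrees. A call has 1 to 10 rows; each row shifts and turns the commanded pose from where the row before left it; what a row does not reach is not made up. A row lasts 1/12 s, in which the tool goes at most 41.7 mm and 7.16 degrees, less where a joint would pass 70% of its speed; a pose out of reach is approached as far as the arm can. A call with a number of a shift or a turn outside -1 to 1 is refused whole. A call with a gripper value outside its range is refused whole. "gripper" is the closure, from 0 (fully open) to 1 (shut), set as the call begins (left out, the last holds). The fingers move at their own pace and stop on an object; the grip force is fixed at half the most. Time passes only in rows, so rows that do not move let the fingers close. It gives the time, the measured TCP pose, the force, the opening and the grip force at its end, in the units of the state.
- env.state(): the state, without advancing time (a new reading comes with each control period).
- env.read_camera(name): name is "scene" or "top"; returns (picture, depth): 400x640x3 uint8, red, green, blue; 400x640 float32, mm along the optical axis (not along the pixel's ray), 0 where there is no reading.
- env.camera_params(name): a dict with "mtx" (3x3 intrinsics, pixels), "camera_from_world" (4x4, takes a point from world to camera coordinates). Camera axes: x right, y down, z forward; pixel columns grow to the right and rows downward; lengths in mm; the calibration is good to about 2 mm. A picture is of the moment at which its call begins. camera_params takes no time and is no camera call.
- env.job_done(): hands the job in; it is judged then, once.
The state is a dict: "t": time; "joints": joint angles; "qvel": joint speeds; "tau": joint torques, N m; "eef_pos": TCP position; "tcp_rot": TCP orientation; "ft_force": force on the tool from outside, world axes, zero at the start; "moment": the same for the moment, N m; "opening": opening from 0.0 (shut) to 1.0 (fully open); "grip_force": force on a finger pad.
Only numpy, scipy, OpenCV 4.12 (cv2) and the standard library are available. Lean on these libraries where they do the work, as an engineer would, in place of code of your own. Each camera call takes 0.05 s, during which the arm holds its last target. There are 200 camera calls.

TASK

Change the topping boxes over so that only one is open at a time: first press the green lid, which stands ajar, down with a fingertip until it catches and stays shut, then press the brown lid, which is shut on its push-to-open catch, so that the spring lets it up ajar. Only press the lids: do not lift or swing them open by hand, leave the red box shut, and leave the mould, bowl, jar and spatula where they are.

Things in the scene. Friction and masses are not known exactly. Their poses are not given: they have to be found in the camera images.
- box_brown: white box with a dark brown lid and dark brown front patch, 190 (x) x 110 (y) x 100 high, fixed. Origin: centre of underside; +x points from front to hinge side, z up. Side and back walls 100 high, front wall 75; walls 6 to 7 thick. Lid 170 (hinge to front edge) x 92 x 8, inset between the side walls; shut, its top is 100 above the bench, level with the rims. Hinge line along the box's y at x = +85, z = 96.
- box_green: white box with a green lid and green front patch, 190 (x) x 110 (y) x 100 high, fixed. Origin: centre of underside; +x points from front to hinge side, z up. Side and back walls 100 high, front wall 75; walls 6 to 7 thick. Lid 170 (hinge to front edge) x 92 x 8, inset between the side walls; shut, its top is 100 above the bench, level with the rims. Hinge line along the box's y at x = +85, z = 96.
- box_red: the same kind of box with a raspberry-red lid and front patch, 190 (x) x 110 (y) x 100 high, fixed; origin: centre of underside. Not part of the change-over: it stays shut.
- lid_red (a joint): red lid's angle, rad: 0 shut and flush, positive = front edge up. Starts shut on the same push-to-open catch as the brown lid.
- brown_pad (a point): where to press the brown lid: centre of a flat white disc, 24 across, on the lid's top, midway across it, 55 from its front edge and 115 from the hinge line. It moves with the lid. Its z axis is the lid's upward normal.
- green_pad (a point): where to press the green lid: centre of a flat white disc, 24 across, on the lid's top, midway across it, 55 from its front edge and 115 from the hinge line. It moves with the lid. Its z axis is the lid's upward normal.
- lid_brown (a joint): brown lid's angle, rad: 0 shut and flush, positive = front edge up. Starts shut. Pressed at the disc with 5 to 8 N it sinks; the catch lets go about 6 mm below flush, a rigid stop comes at 9 mm (-0.08 rad). As the finger then moves up the lid follows and stays ajar at 0.35 to 0.6. The catch does not take hold again.
- lid_green (a joint): green lid's angle, rad: 0 shut and flush, positive = front edge up. Starts ajar, 0.42 to 0.58 (front edge 70 to 93 mm up). Pressing at the disc takes 2 N at first, 5 to 8 N near flush. It catches once 2 mm or more below flush there (rigid stop at 9 mm), then stays shut at 0 when let go; before that it springs back. Pressing again does not release it.
- mould: pale yellow-green open rectangular mould, 130 by 180 by 28 high, loose on the pan of a white bench scale (fixed, 220 by 240, 68 high); origin: centre of its underside. Bystander.
- bowl: steel bowl, rim 130 across, 55 high, loose; origin: centre of its underside. Bystander.
- jar: amber jar with a steel cap, 64 across, 90 high, loose; origin: centre of its underside. Bystander.
- spatula: spatula with a wooden handle and a 90 by 65 steel blade, 280 long, 20 high, lying flat, loose; origin: middle of its length, at the bench; handle towards its -x. Bystander.

How it is judged:
By the outcome, as a careful person would: the job done as asked, in the order asked, and still so for the second after the job is handed in, with the robot touching nothing.
It also fails if it takes over 48 s, if anything falls off the work surface, if the arm or the gripper's body presses on something with over 40 N, if the wrist force passes 120 N, or if a joint passes its speed limit or range.

## Working session

There is one attempt and no reset: what is moved stays moved. The work goes in short steps, Python scripts to look and compute and a tool call to move; the robot and the scene stay as the last step left them, time stands still between calls to the robot, and variables do not carry over. Pictures are saved under pics/ and viewed, at most 10 in all, crops included, and the job is handed in when it is done.

Besides the shell and the picture viewer there is one more tool, called after ">>>" by a JSON object that holds its "method" and its "body". drive_tool: Moves the arm, as the interface text tells. Its arguments: {"type":"object","properties":{"deltas":{"type":"string"},"gripper":{"type":"number"}},"required":["deltas"]}

```bash
mkdir -p pics
python3 - <<'E'
from cell import env
import cv2,numpy as np
for n in("scene","top"):
    p,d=env.read_camera(n); cv2.imwrite(f"pics/{n}0.png",p[:,:,::-1]); np.savez(f"{n}0.npz",p=p,d=d)
    c=env.camera_params(n); print(n,np.round(c["mtx"],1).tolist(),np.round(c["camera_from_world"],3).tolist())
print(env.state())
E
```

```text
scene [[478.8, 0.0, 323.1], [0.0, 478.8, 202.3], [0.0, 0.0, 1.0]] [[0.762, 0.647, -0.015, -475.138], [0.408, -0.499, -0.764, -177.645], [-0.502, 0.576, -0.645, 1964.79], [0.0, 0.0, 0.0, 1.0]]
top [[409.7, 0.0, 322.7], [0.0, 409.7, 194.1], [0.0, 0.0, 1.0]] [[0.007, -1.0, 0.013, 3.467], [-0.983, -0.009, -0.186, 613.967], [0.186, -0.012, -0.982, 1541.58], [0.0, 0.0, 0.0, 1.0]]
{'t': 0.1, 'joints': array([-1.29760520e+00,  4.91494077e-01,  1.55940252e+00, -1.02367645e-05,
        1.09167507e+00, -1.05616642e-01]), 'qvel': array([ 0.00121174, -0.00144763, -0.00245862, -0.00033717,  0.00116835,
       -0.00027118]), 'tau': array([ 3.01026710e-03, -6.13621402e+01, -2.58606058e+01,  6.94244402e-02,
        4.70185967e-02, -5.41697989e-05]), 'eef_pos': array([ 231.08848903, -580.49517946,  231.11857776]), 'tcp_rot': array([-3.14061814e+00, -9.41784374e-05,  3.78812450e-01]), 'ft_force': array([-0.27434908, -0.04192691, -0.20446873]), 'moment': array([-0.03217335,  0.03486845,  0.01891108]), 'grip_force': 0.0, 'opening': 1.003610912337413}
```

View pics/scene0.png

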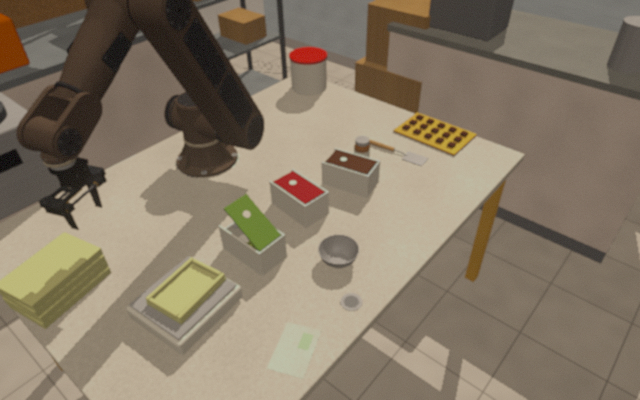

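View pics/top0.png

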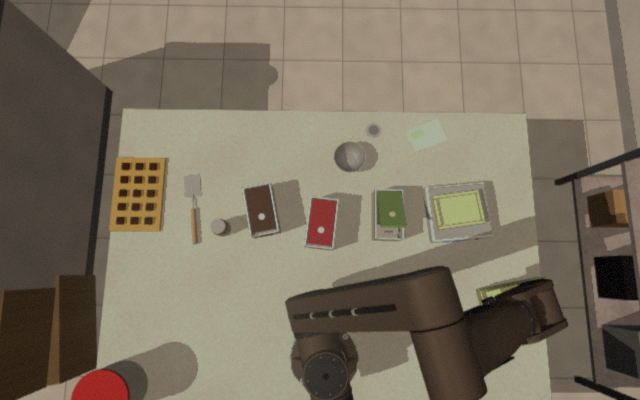

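The pictures show the three boxes with their hinges away from the robot. In the top view the discs are at about (262,216) brown, (321,230) red and (392,214) green, with the green lid ajar towards the robot. Next I measure the discs and the lid axes.

```bash
cat > h.py <<'E'
from cell import env
import cv2,numpy as np
def pts(n,uv,d=None,z=None):
    c=env.camera_params(n);K=c["mtx"];T=np.linalg.inv(c["camera_from_world"])
    uv=np.atleast_2d(np.array(uv,float));r=np.c_[(uv-K[:2,2])/[K[0,0],K[1,1]],np.ones(len(uv))]
    w=r@T[:3,:3].T;o=T[:3,3]
    s=np.asarray(d) if d is not None else (z-o[2])/w[:,2]
    return o+w*np.reshape(s,(-1,1))
HUE={"green":((35,90,30),(55,255,200)),"brown":((0,50,20),(15,200,90)),"red":((170,120,60),(179,255,255))}
def lid(n,p,col,win):
    u,v,a,b=win; h=cv2.cvtColor(p,cv2.COLOR_RGB2HSV)
    m=cv2.inRange(h,*HUE[col]);k=np.zeros_like(m);k[v:b,u:a]=m[v:b,u:a]
    c=max(cv2.findContours(k,cv2.RETR_EXTERNAL,cv2.CHAIN_APPROX_NONE)[0],key=cv2.contourArea)
    f=np.zeros_like(m);cv2.drawContours(f,[c],-1,255,-1)
    # disc: bright pixels inside the filled lid
    e=cv2.erode(f,np.ones((5,5)));val=h[:,:,2].astype(float)
    med=np.median(val[e>0]);w=np.where((e>0)&(val>med+35),val-med,0)
    vv,uu=np.nonzero(w);disc=(np.average(uu,weights=w[vv,uu]),np.average(vv,weights=w[vv,uu]))
    return c,f,disc,len(uu)
E
python3 - <<'E'
from h import *
W={"top":{"green":(370,180,410,245),"brown":(240,175,282,245),"red":(300,190,345,255)},
"scene":{"green":(215,185,290,255),"brown":(315,140,385,195),"red":(268,165,332,225)}}
for n in W:
    z=np.load(n+"0.npz");p,d=z["p"],z["d"]
    for col in W[n]:
        try: c,f,disc,k=lid(n,p,col,W[n][col])
        except Exception as e: print(n,col,e);continue
        e=cv2.erode(f,np.ones((3,3)));vv,uu=np.nonzero((e>0)&(d>0))
        P=pts(n,np.c_[uu,vv],d=d[vv,uu]);m=P.mean(0);s,V=np.linalg.svd(P-m,full_matrices=0)[1:]
        dd=d[int(round(disc[1])),int(round(disc[0]))]
        print(n,col,np.round(disc,1),k,"area",cv2.contourArea(c),"disc depth",pts(n,disc,d=dd).round(),"z100",pts(n,disc,z=100).round(),
          "\n  axis",V[0].round(3),"normal",V[2].round(3),"mean",m.round(),"rect z100:",pts(n,cv2.boxPoints(cv2.minAreaRect(c)),z=100)[:,:2].round().tolist())
E
```

```text
top green [392.  213.7] 19 area 812.5 disc depth [[ 525. -243.  156.]] z100 [[ 533. -253.  100.]] 
  axis [-0.85   0.022  0.526] normal [-0.526  0.01  -0.85 ] mean [ 544. -241.  147.] rect z100: [[486.0, -199.0], [620.0, -202.0], [621.0, -305.0], [487.0, -301.0]]
top brown [261.1 216.1] 38 area 994.0 disc depth [[520. 239. 102.]] z100 [[520. 239. 100.]] 
  axis [-0.981 -0.192  0.003] normal [0.003 0.003 1.   ] mean [548. 245. 100.] rect z100: [[625.0, 306.0], [641.0, 216.0], [472.0, 183.0], [456.0, 272.0]]
top red max() iterable argument is empty
scene green [246.2 213.5] 36 area 1397.0 disc depth [[ 525. -242.  161.]] z100 [[ 468. -199.  100.]] 
  axis [ 0.851 -0.022 -0.524] normal [ 0.524 -0.005  0.852] mean [ 551. -246.  144.] rect z100: [[390.0, -229.0], [379.0, -121.0], [621.0, -200.0], [622.0, -294.0]]
scene brown max() iterable argument is empty
scene red Weights sum to zero, can't be normalized
  return _methods._mean(a, axis=axis, dtype=dtype,
  ret = ret.dtype.type(ret / rcount)
```

>>> {"method": "drive_tool", "body": {"deltas": "0.25 0.29 0.04 0;0.25 0.29 0.04 0;0.25 0.29 0.04 0;0.25 0.29 0.04 0;0.25 0.29 0.04 0;0.25 0.29 0.04 0;0.25 0.29 0.04 0;0.25 0.29 0 0;0.25 0.29 0 0;0.25 0.29 0 0", "gripper": 1}}

```text
t: 0.93
eef_pos: [482.0, -289.0, 259.6]
tcp_rot: [-3.141, 0.0, 0.379]
ft_force: [0.7, 0.1, 0.4]
opening: 0.358
grip_force: 0.0
```

>>> {"method": "drive_tool", "body": {"deltas": "0.15 0.15 0 -0.032;0.14 0.16 0 -0.032;0.14 0.16 0 -0.032;0 0 0 -0.032;0 0 0 0;0 0 0 0"}}

```text
t: 1.43
eef_pos: [524.0, -243.6, 259.4]
tcp_rot: [-3.141, 0.001, -0.02]
ft_force: [-0.3, 0.3, -0.1]
opening: 0.007
grip_force: 0.0
```

Run:
```python
from h import *
s=env.state();print(s["eef_pos"],s["tcp_rot"],s["ft_force"],s["opening"])
p,d=env.read_camera("scene");cv2.imwrite("pics/s1.png",cv2.resize(p[110:290,180:420,::-1],None,fx=3,fy=3))
```

```text
[ 524.02616873 -243.5856115   259.3627479 ] [-3.14143074e+00  6.47855012e-04 -1.97897080e-02] [-0.26333983  0.25200306 -0.09501164] 0.0070537378856953955
```

View pics/s1.png

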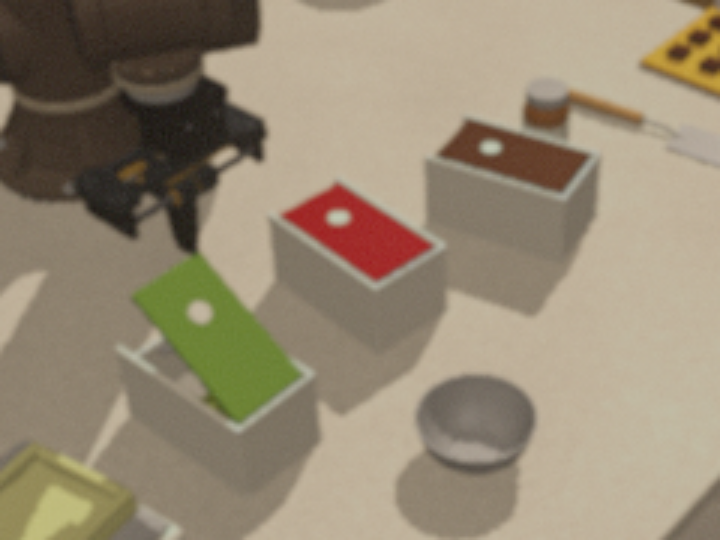

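The closed fingertips stand above the green disc, which is at (200,312) in the crop. Now I press along its arc.

>>> {"method": "drive_tool", "body": {"deltas": "0 0 -0.25 0;0 0 -0.25 0;0 0 -0.15 0;-0.02 0 -0.1 0;-0.03 0 -0.1 0;-0.03 0 -0.1 0;-0.03 0 -0.1 0;-0.02 0 -0.1 0;0 0 0 0"}}

```text
t: 2.23
eef_pos: [510.3, -244.1, 143.5]
tcp_rot: [-3.141, 0.001, -0.023]
ft_force: [-0.6, -0.7, 2.3]
opening: 0.006
grip_force: 0.8
```

>>> {"method": "drive_tool", "body": {"deltas": "-0.02 0 -0.08 0;-0.02 0.01 -0.08 0;0 0 -0.06 0;0 0 -0.05 0;0 0 -0.03 0;0 0 0 0;0 0 0 0"}}

```text
t: 2.82
eef_pos: [507.4, -243.2, 115.0]
tcp_rot: [3.141, -0.001, -0.023]
ft_force: [-0.3, -2.8, 4.9]
opening: 0.004
grip_force: 2.1
```

>>> {"method": "drive_tool", "body": {"deltas": "0 0 -0.02 0;0 0 -0.02 0;0 0 0 0;0 0 0 0"}}

```text
t: 3.15
eef_pos: [507.4, -243.1, 111.1]
tcp_rot: [3.141, -0.001, -0.023]
ft_force: [-0.8, -3.4, 4.2]
opening: 0.002
grip_force: 2.3
```

>>> {"method": "drive_tool", "body": {"deltas": "0 0 -0.01 0;0 0 0 0;0 0 0.02 0;0 0 0.05 0;0 0 0.1 0;0 0 0.25 0;0 0 0.35 0;0 0 0.35 0;0 0 0.3 0;0 0 0 0"}}

```text
t: 3.98
eef_pos: [508.4, -243.0, 257.9]
tcp_rot: [3.138, -0.007, -0.023]
ft_force: [-0.0, -0.6, 0.1]
opening: 0.003
grip_force: 0.0
```

Run:
```python
from h import *
p,d=env.read_camera("scene");cv2.imwrite("pics/s2.png",cv2.resize(p[110:290,180:420,::-1],None,fx=3,fy=3))
```

```text
(no output)
```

View pics/s2.png

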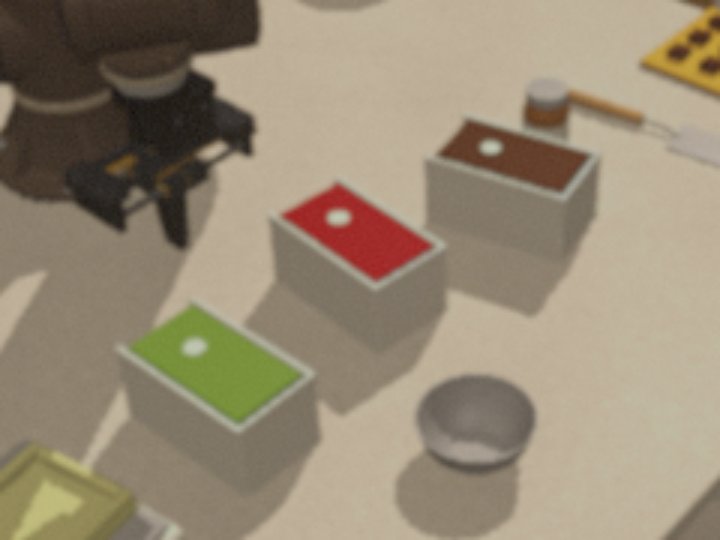

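Green is shut, flush at (215,365) in the crop. Next, brown.

>>> {"method": "drive_tool", "body": {"deltas": "0 0.4 0 0.01;0 0.4 0 0.01;0 0.4 0 0.01;0 0.4 0 0.01;0 0.4 0 0.01;0 0.4 0 0.01;0.03 0.4 0 0.01;0.03 0.4 0 0;0.03 0.4 0 0;0.03 0.4 0 0"}}

```text
t: 4.87
eef_pos: [518.1, 159.4, 250.8]
tcp_rot: [-3.141, 0.002, 0.197]
ft_force: [1.5, 0.3, 0.3]
opening: 0.002
grip_force: 0.0
```

>>> {"method": "drive_tool", "body": {"deltas": "0 0.4 0 0;0 0.4 0 0;0 0.02 0 0;0 0 -0.3 0;0 0 -0.3 0;0 0 0 0;0 0 0 0"}}

```text
t: 5.45
eef_pos: [518.3, 239.0, 190.6]
tcp_rot: [3.141, 0.004, 0.197]
ft_force: [0.5, 1.0, 0.1]
opening: 0.004
grip_force: 0.0
```

>>> {"method": "drive_tool", "body": {"deltas": "0.02 0 -0.3 0;0 0 -0.3 0;0 0 -0.08 0;0 0 -0.05 0;0 0 -0.03 0;0 0 -0.02 0;0 0 -0.01 0;0 0 0 0;0 0 0 0"}}

```text
t: 6.2
eef_pos: [521.6, 239.3, 114.6]
tcp_rot: [3.142, -0.002, 0.197]
ft_force: [-2.9, -2.5, 7.9]
opening: 0.003
grip_force: 3.2
```

>>> {"method": "drive_tool", "body": {"deltas": "0 0 -0.02 0;0 0 -0.02 0;0 0 0 0;0 0 0 0"}}

```text
t: 6.53
eef_pos: [521.6, 239.3, 110.3]
tcp_rot: [3.142, -0.002, 0.197]
ft_force: [-3.0, -3.7, 4.8]
opening: 0.006
grip_force: 2.7
```

The force fell, so the catch has let go. One more millimetre, then I rise with the lid.

>>> {"method": "drive_tool", "body": {"deltas": "0 0 -0.01 0;0 0 0 0;0 0 0.03 0;0 0 0.05 0;0 0 0.06 0;0 0 0.08 0;0 0 0.08 0;0 0 0.08 0;0 0 0.1 0;0 0 0.1 0"}}

```text
t: 7.37
eef_pos: [520.9, 239.3, 166.6]
tcp_rot: [3.142, 0.001, 0.197]
ft_force: [0.1, -0.2, -0.1]
opening: -0.0
grip_force: 0.0
```

>>> {"method": "drive_tool", "body": {"deltas": "0 0 0.1 0;0 0 0.1 0;0 0 0.15 0;0 0 0.2 0;0 0 0.25 0;0 0 0.25 0;0 0 0.25 0;0 0 0 0;0 0 0 0"}}

```text
t: 8.12
eef_pos: [521.2, 239.3, 297.1]
tcp_rot: [-3.141, -0.002, 0.197]
ft_force: [-0.2, -0.2, -0.2]
opening: 0.008
grip_force: 0.0
```

Run:
```python
from h import *
p,d=env.read_camera("scene");cv2.imwrite("pics/s3.png",cv2.resize(p[110:290,180:420,::-1],None,fx=3,fy=3))
p,d=env.read_camera("top")
for col,w in (("brown",(235,175,285,245)),("green",(370,180,410,245))):
    h=cv2.cvtColor(p,cv2.COLOR_RGB2HSV);m=cv2.inRange(h,*HUE[col]);k=np.zeros_like(m);k[w[1]:w[3],w[0]:w[2]]=m[w[1]:w[3],w[0]:w[2]]
    vv,uu=np.nonzero(cv2.erode(k,np.ones((3,3))));P=pts("top",np.c_[uu,vv],d=d[vv,uu]);print(col,len(P),np.percentile(P[:,2],[5,50,95]) if len(P) else "")
```

```text
brown 26 [ 30.62547959 152.52372992 620.7094647 ]
green 817 [ 94.53964184 100.11132489 105.84382519]
```

View pics/s3.png

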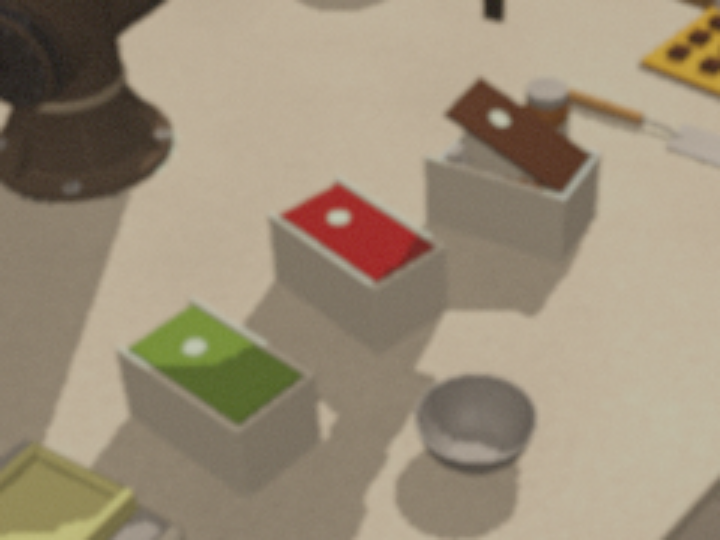

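The brown lid is ajar at (520,130) in the crop, and green and red are shut. The bowl, jar, spatula and mould look unmoved, and the arm is clear.

```bash
python3 -c "
from cell import env
print(env.job_done())"
```

```text
the job is handed in; nothing more can be done
None
```

I pressed the green lid until it caught, then pressed the brown lid so its spring let it up; the last picture shows green and red shut and brown ajar, bystanders that looked unmoved and the arm clear, and the job is handed in at about 8 s.

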